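# Put right a gearbox kit on the saw bench and book it

## Task

The wooden kit frame should hold one of each of the four kinds of steel gearbox part (hub, hexagonal spacer, square block, fork), but a stray pipe sleeve stands in one compartment. Put the sleeve into the scrap box, then stand a part of the missing kind upright in the freed compartment, flat on the bench, then book the kit by pressing the tally counter's plunger fully down to its stop and letting it spring back. Leave everything else on the bench where it stands.

Things in the scene. Friction and masses are not known exactly. Their poses are not given: they have to be found in the camera images.
- frame: low square frame of wooden battens, 158 x 158 mm outside, fixed to the bench, without a floor, divided 2 x 2 into four compartments of 70 x 70 mm inside; battens 6 mm wide and 12 mm high. Three compartments hold three different kinds of part, the fourth the stray sleeve. Origin: its centre on the bench; sides along x and y
- cell0 (a point): middle of compartment 0 of the frame, at bench height
- cell1 (a point): middle of compartment 1 of the frame, at bench height
- cell2 (a point): middle of compartment 2 of the frame, at bench height
- cell3 (a point): middle of compartment 3 of the frame, at bench height
- hub_a: flanged hub: round steel flange 44 mm across and 12 mm thick with a round boss 26 mm across on it, 46 mm high in all, small dark bore; grip the boss. Origin: centre of its underside, z up; stands upright at the start. About 0.2 to 0.4 kg. One of two alike (hub_a, hub_b), either in the frame or on the black mat.
- hub_b: flanged hub: round steel flange 44 mm across and 12 mm thick with a round boss 26 mm across on it, 46 mm high in all, small dark bore; grip the boss. Origin: centre of its underside, z up; stands upright at the start. About 0.2 to 0.4 kg. One of two alike (hub_a, hub_b), either in the frame or on the black mat.
- hex_a: steel hexagonal spacer: upright hexagonal column, 34 mm across flats (flats face +-x and every 60 degrees), 42 mm high, dark bore 18 mm. Origin: centre of its underside, z up; stands upright at the start. About 0.2 to 0.4 kg. One of two alike (hex_a, hex_b), either in the frame or on the black mat.
- hex_b: steel hexagonal spacer: upright hexagonal column, 34 mm across flats (flats face +-x and every 60 degrees), 42 mm high, dark bore 18 mm. Origin: centre of its underside, z up; stands upright at the start. About 0.2 to 0.4 kg. One of two alike (hex_a, hex_b), either in the frame or on the black mat.
- block_a: square steel bearing block 38 x 38 mm (sides along x and y), 40 mm high, dark bore 24 mm. Origin: centre of its underside, z up; stands upright at the start. About 0.2 to 0.4 kg. One of two alike (block_a, block_b), either in the frame or on the black mat.
- block_b: square steel bearing block 38 x 38 mm (sides along x and y), 40 mm high, dark bore 24 mm. Origin: centre of its underside, z up; stands upright at the start. About 0.2 to 0.4 kg. One of two alike (block_a, block_b), either in the frame or on the black mat.
- fork_a: steel fork (clevis): 44 mm along x, 26 mm along y, 44 mm high; solid lower 22 mm, above it two prongs each 16 x 26 mm at x = +-14 mm with an open 12 mm slot between them. Origin: centre of its underside, z up; stands upright at the start. About 0.2 to 0.4 kg. One of two alike (fork_a, fork_b), either in the frame or on the black mat.
- fork_b: steel fork (clevis): 44 mm along x, 26 mm along y, 44 mm high; solid lower 22 mm, above it two prongs each 16 x 26 mm at x = +-14 mm with an open 12 mm slot between them. Origin: centre of its underside, z up; stands upright at the start. About 0.2 to 0.4 kg. One of two alike (fork_a, fork_b), either in the frame or on the black mat.
- sleeve: the stray: plain steel pipe sleeve, 32 mm across, 48 mm high, no flange, standing in one compartment of the frame. Origin: centre of its underside, z along its axis. About 0.15 kg
- sleeve_mid (a point): middle of the sleeve, on its axis, 24 mm from either end
- scrap: scrap box: open dark steel box, 130 x 130 mm outside, 45 mm high, walls and floor 5 mm thick, fixed. Origin: centre of its underside on the bench, sides along x and y
- tally: tally counter: grey housing 60 x 70 mm, 40 mm high, fixed, with a spring plunger on top. Origin: centre of its underside; the plunger stands on its axis
- plunger_top (a point): centre of the top of the counter's plunger head (black, 32 mm across, 8 mm thick), 70 mm above the bench when up; moves down with it
- plunger (a joint): travel of the plunger: 0 up, 0.012 m fully down at its stop; needs about 8 N, springs back
- jar: bystander: closed glass jar with a steel lid, 40 mm across, 60 mm high. Origin: centre of its underside. Leave it alone. Stands among the parts on the thin black mat
- flask: bystander: white plastic bottle, black cap, 32 mm across, 74 mm high. Origin: centre of its underside. Leave it alone. Stands among the parts on the thin black mat
- tin: bystander: plain aluminium tin, 44 mm across, 45 mm high. Origin: centre of its underside. Leave it alone. Stands among the parts on the thin black mat
- tape: bystander: yellow tape measure, 40 (x) x 28 (y) mm, 36 mm high; a short hook tip sticks out at -x. Origin: centre of its underside. Leave it alone. Stands among the parts on the thin black mat
- paint_can: bystander: can with a paper label, 64 mm across, 75 mm high. Origin: centre of its underside. Leave it alone. Stands beyond the mat, to one side
Mind the look-alikes: they are no part of the job. Leave any green or turquoise look-alike of the block_a alone. What is shaped like the sleeve but blue is not meant.

How it is judged:
By the outcome, as a careful person would: the job done as asked, in the order asked, and still so for the second after the job is handed in, with the robot touching nothing.
It also fails if it takes over 62 s, if anything falls off the work surface, if the arm or the gripper's body presses on something with over 40 N, if the wrist force passes 120 N, or if a joint passes its speed limit or range.

## Robot

A 6-joint arm with a two-finger parallel gripper is mounted at the origin on the work surface. World frame = base frame: x ahead of the robot, y to its left, z up, the work surface at z = 0. Lengths are in m, angles in rad, forces in N, time in s.
With the tool pointing down it reaches from about 0.325 to 0.9 m from the base axis. Payload 3.5 kg.
Tool frame: the origin (TCP) lies midway between the tips of the shut fingers; the grasp point (between the pads) lies 19 mm behind it; z points along the fingers, y is the line along which they close (so a half turn about z gives the same grasp; the last joint's range is limited). The gripper opens to 85 mm and grips with 20 to 120 N. Pads are 22 mm wide; open, the fingers measure 114 mm over their backs; the gripper's body (76 mm by 85 mm) begins 54 mm behind the grasp point. The pads swing forward as they close: fully open they stand 13 mm farther back than shut.
Start: joints at [-1.315, 0.276, -0.026, 1.268, 0, 1.467], TCP at [0.219, -0.585, 0.231] pointing down, gripper open.
Joint ranges: [-3.12, 3.12], [-0.85, 1.88], [-1.08, 1.24], [-1.95, 2.15], [-1.57, 1.53], [-3.14, 3.14]. Speed limits (rad/s): [2.57, 2.57, 3.14, 3.14, 3.14, 3.14].

## Interface

Orientations are given as a 3x3 rotation matrix whose columns are the frame's x, y, z axes.
In Python, from cell import env, optics gives the robot as it stands.
- The arm moves only by the tool send_rows, never from a script. Its argument "commands" is one flat list of numbers, 4 for each row, row after row: the shift along the tool's x, y, z in m, then the turn about the tool's z in rad. In form: [x, y, z, turn, x, y, z, turn, ...]. A call has 1 to 8 rows; each row is the pose to reach, as a shift and turn from the pose commanded when the call began, along the tool's axes at that moment; what a row does not reach only later rows make up. A row lasts 1/8 s, in which the tool goes at most 62.5 mm and 10.7 degrees, less where a joint would pass 70% of its speed; a pose out of reach is approached as far as the arm can. A call with a gripper value outside its range is refused whole. "claw" is the finger opening in m, from 0 to 0.0854, set as the call begins (left out, the last holds). The fingers move at their own pace and stop on an object; the grip force is fixed at half the most. Time passes only in rows, so rows that repeat a pose let the fingers close. It gives the time, the measured TCP pose, the force, the opening and the grip force at its end, in the units of the state.
- env.read_state(): the state, without advancing time (a new reading comes with each control period).
- optics.camera(name): name is "side" or "top" or "wrist"; returns the picture (384x512x3 uint8, red, green, blue); there is no depth.
- optics.calibration(name): a dict with "fx", "fy", "cx", "cy" (pixels), "R" (3x3) and "t" (3): a world point X has camera coordinates R X + t. Camera axes: x right, y down, z forward; pixel columns grow to the right and rows downward; lengths in m; the calibration is good to about 2 mm. A picture is of the moment at which its call begins: read the wrist's pose just before it. calibration takes no time and is no camera call; for the wrist camera it gives the pose at the moment of the call.
- env.job_done(): hands the job in; it is judged then, once.
The state is a dict: "time": time; "joint_positions": joint angles; "joint_velocities": joint speeds; "effort": joint torques, N m; "position": TCP position; "tool_rot": TCP orientation; "force": force on the tool from outside, world axes, zero at the start; "torque": the same for the moment, N m; "width": finger opening in m; "gripper_force": force on a finger pad.
Only numpy, scipy, OpenCV 4.12 (cv2) and the standard library are available. Lean on these libraries where they do the work, as an engineer would, in place of code of your own. Each camera call takes 0.05 s, during which the arm holds its last target. There are 200 camera calls.

## Working session

There is one attempt and no reset: what is moved stays moved. The work goes in short steps, Python scripts to look and compute and a tool call to move; the robot and the scene stay as the last step left them, time stands still between calls to the robot, and variables do not carry over. Pictures are saved under pics/ and viewed, at most 10 in all, crops included, and the job is handed in when it is done.

Besides the shell and the picture viewer there is one more tool, called after "Call:" by a JSON object that holds its "name" and its "arguments", one argument or row to a line. send_rows: Moves the arm, as the interface text tells. Its arguments: {"type":"object","properties":{"commands":{"type":"array","items":{"type":"number"}},"claw":{"type":"number"}},"required":["commands"]}

```bash
mkdir -p pics; ls
python3 - <<'E'
from cell import env, optics
import cv2
s=env.read_state(); print(s['time'],s['position'],s['tool_rot'],s['width'])
for n in("top","side"):
    im=optics.camera(n); cv2.imwrite(f"pics/{n}0.png",im[:,:,::-1]); cv2.imwrite(f"pics/{n}0_big.png",cv2.resize(im[:,:,::-1],(800,600),interpolation=cv2.INTER_CUBIC)); c=optics.calibration(n); print(n,c)
E
```

```text
pics
0.0 [ 0.21926509 -0.58445257  0.23014235] [[ 9.36315597e-01  3.51159230e-01 -5.45779707e-04]
 [ 3.51159567e-01 -9.36313139e-01  2.15967711e-03]
 [ 2.47369839e-04 -2.21379513e-03 -9.99997519e-01]] 0.08539584322542267
top {'fx': 463.1827765896726, 'fy': 463.1827765896726, 'cx': 261.2152259808194, 'cy': 193.03182281133607, 'R': array([[ 0.00878903, -0.99993126,  0.00776021],
       [-0.99766483, -0.00929424, -0.06766464],
       [ 0.06773211, -0.00714739, -0.99767794]]), 't': array([-0.00898856,  0.52822811,  1.07716754])}
side {'fx': 407.022350110218, 'fy': 407.022350110218, 'cx': 253.90463701921928, 'cy': 188.85735459615518, 'R': array([[-0.86234757, -0.50630259, -0.00379012],
       [-0.33847495,  0.58203408, -0.73937206],
       [ 0.37655197, -0.63631283, -0.67328641]]), 't': array([0.43036369, 0.25186413, 0.72399001])}
```

View pics/top0_big.png

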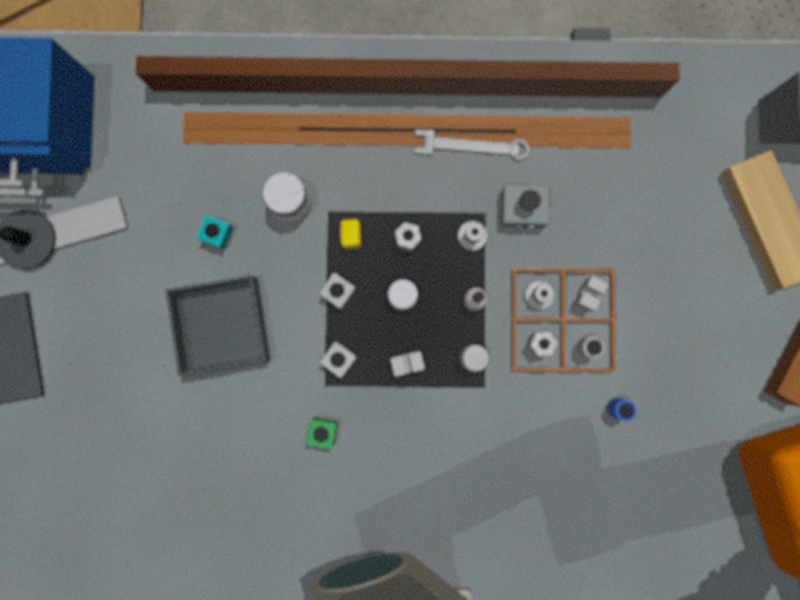

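View pics/side0_big.png

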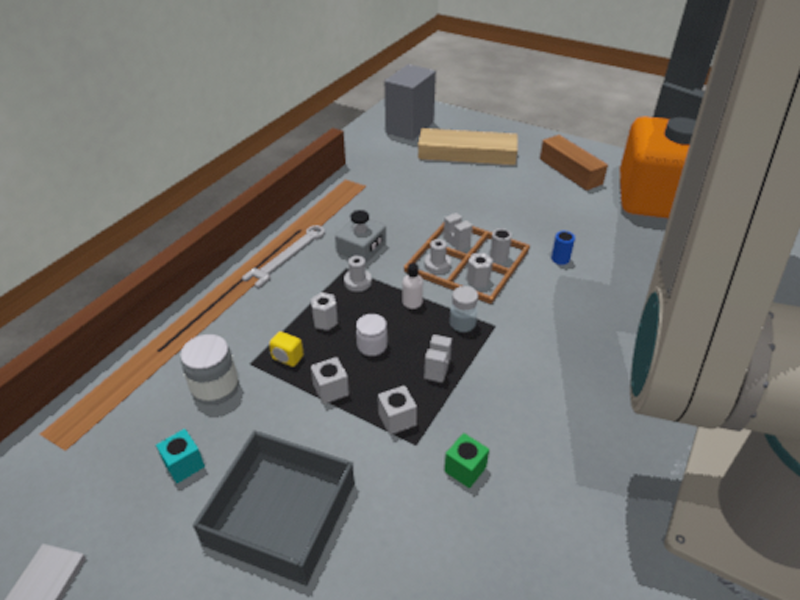

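The top view shows the frame holding a hub at (540,294), a fork at (594,292), a hex at (543,344) and the sleeve at (593,346), so the block is missing. The blocks are on the mat at (338,290) and (338,360), the scrap box is at (218,328) and the plunger is at (529,201). Blue, green and turquoise look-alikes stand apart from these. The side view confirms this layout.

```bash
cat > h.py <<'E'
import numpy as np, cv2
from cell import env, optics
def ray(c,uv,z):
    d=c['R'].T@np.array([(uv[0]-c['cx'])/c['fx'],(uv[1]-c['cy'])/c['fy'],1]); o=-c['R'].T@c['t']
    return (o+d*(z-o[2])/d[2])[:2]
def proj(c,X):
    p=c['R']@np.array(X)+c['t']; return np.array([p[0]/p[2]*c['fx']+c['cx'],p[1]/p[2]*c['fy']+c['cy']])
def blobs(mask,amin=8,amax=1e9):
    n,l,st,ce=cv2.connectedComponentsWithStats(mask.astype(np.uint8))
    return [(ce[i],st[i,4],l==i) for i in range(1,n) if amin<=st[i,4]<=amax]
def rect(m):
    cs,_=cv2.findContours(m.astype(np.uint8),cv2.RETR_EXTERNAL,cv2.CHAIN_APPROX_NONE)
    return cv2.minAreaRect(max(cs,key=cv2.contourArea))
def delta(xy,z):
    "shift in tool axes from the present pose"
    s=env.read_state(); return s['tool_rot'].T@(np.array([*xy,z])-s['position'])
E
python3 - <<'E'
from h import *
im=cv2.imread('pics/top0.png'); c=optics.calibration('top'); g=im.max(2).astype(int)
hsv=cv2.cvtColor(im,cv2.COLOR_BGR2HSV)
def near(mask,uv,r):
    m=np.zeros_like(mask); u,v=map(int,uv); m[v-r:v+r+1,u-r:u+r+1]=mask[v-r:v+r+1,u-r:u+r+1]; return m
for n,uv,z,th,r in(('sleeve bore',(380,222),.048,70,5),('block2 bore',(216,230),.04,90,5),('block1 bore',(216,186),.04,90,5),('plunger',(338,129),.07,75,10)):
    b=blobs(near(g<th,uv,r)); print(n,[(x[0].round(1),x[1],ray(c,x[0],z).round(4)) for x in b])
for n,uv in(('b2',(216,230)),('b1',(216,186))):
    b=blobs(near(g>150,uv,16),40); 
    for x in b:
        R=rect(x[2]); print(n,R,[ray(c,p,.04).round(4).tolist() for p in cv2.boxPoints(R)])
m=((hsv[...,1]>90)&(hsv[...,0]<20)); m[:165]=0;m[245:]=0;m[:,:322]=0;m[:,400:]=0
R=rect(m);print('frame',R,ray(c,R[0],.012),[ray(c,p,.012).round(4).tolist() for p in cv2.boxPoints(R)])
m=g<75; m[:170]=0;m[250:]=0;m[:,:100]=0;m[:,180:]=0
for x in blobs(m,40): R=rect(x[2]);print('scrap',x[1],R,ray(c,R[0],.03))
cv2.imwrite('pics/crop.png',np.hstack([cv2.resize(im[165:245,320:400],(400,400),interpolation=0),cv2.resize(im[170:250,176:256],(400,400),interpolation=0)]))
E
```

```text
sleeve bore [(array([379.9, 222. ]), np.int32(43), array([ 0.4622, -0.2768]))]
block2 bore [(array([215.6, 229.7]), np.int32(53), array([0.4412, 0.1001]))]
block1 bore [(array([215.2, 185.3]), np.int32(51), array([0.5437, 0.1027]))]
plunger [(array([338.1, 128.3]), np.int32(121), array([ 0.674 , -0.1776]))]
b2 ((215.6600341796875, 229.62001037597656), (15.800000190734863, 15.800002098083496), 36.869895935058594) [[0.4375, 0.1255], [0.4668, 0.1041], [0.4452, 0.0747], [0.4161, 0.0961]]
b1 ((215.21621704101562, 185.29730224609375), (15.80967903137207, 15.57718276977539), 35.537681579589844) [[0.5395, 0.128], [0.5692, 0.1075], [0.5481, 0.0774], [0.5184, 0.0979]]
frame ((360.5, 204.5), (65.0, 65.0), 90.0) [ 0.50356649 -0.24049383] [[0.5805, -0.1632], [0.582, -0.3187], [0.4273, -0.3171], [0.426, -0.1631]]
scrap 626 ((137.07411193847656, 208.08815002441406), (53.36129379272461, 52.80832290649414), 80.90972137451172) [0.48964286 0.28458876]
scrap 157 ((166.78378295898438, 204.29730224609375), (53.75510025024414, 3.223226547241211), 81.02737426757812) [0.49910313 0.21572902]
```

View pics/crop.png

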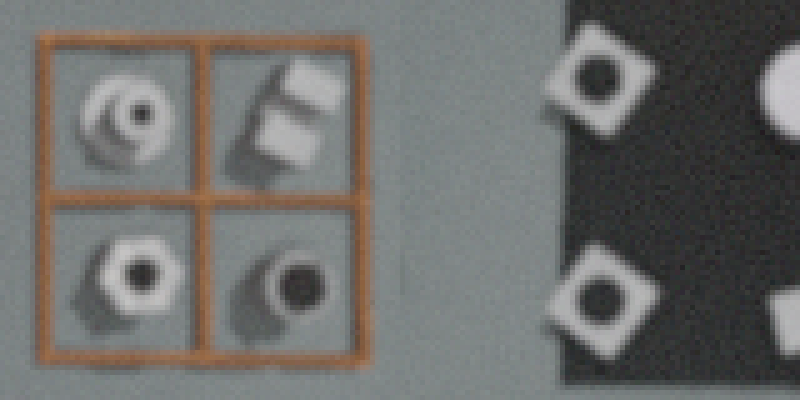

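The crop shows the sleeve alone in the lower-right compartment, with its bore at crop (302,287). The two blocks stand turned by about 36°, with bores at (600,78) and (602,300). The frame measures about 155 mm against the stated 158 mm, and the cell middle comes out at (0.466, -0.279), which agrees with the sleeve's position.

Run:
```python
from h import *
print(delta((.462,-.277),.12).round(4))
```

```text
[ 0.3352 -0.2025  0.1107]
```

Call:
{"name": "send_rows", "arguments": {
  "commands": [0.335,-0.2025,0.11,0.359,0.335,-0.2025,0.11,0.359,0.335,-0.2025,0.11,0.359,0.335,-0.2025,0.11,0.359,0.335,-0.2025,0.11,0.359,0.335,-0.2025,0.11,0.359,0.335,-0.2025,0.11,0.359,0.335,-0.2025,0.11,0.359],
  "claw": 0.055
}}

```text
time: 1.1
position: [0.462, -0.2755, 0.12]
tool_rot: [[1.0, 0.004, -0.002], [0.004, -1.0, 0.002], [-0.002, -0.002, -1.0]]
force: [0.2, -1.1, -0.1]
width: 0.0554
gripper_force: 0.0
```

Run:
```python
from h import *
s=env.read_state();print(s['time'],s['position'],s['tool_rot'].round(3),s['width'],s['joint_positions'])
c=optics.calibration('wrist');im=optics.camera('wrist')[:,:,::-1].copy();cv2.imwrite('pics/w1.png',im)
p=proj(c,(.462,-.277,.048));print(p);cv2.circle(im,tuple(p.round().astype(int).tolist()),4,(0,0,255),1)
p=proj(c,(.466,-.279,0));print(p);cv2.circle(im,tuple(p.round().astype(int).tolist()),4,(0,255,0),1)
cv2.imwrite('pics/w1m.png',im);print(delta((.462,-.277),.014).round(4))
```

```text
1.1 [ 0.46198266 -0.27550209  0.11997154] [[ 1.     0.004 -0.002]
 [ 0.004 -1.     0.002]
 [-0.002 -0.002 -1.   ]] 0.05538181685309072 [-6.57929265e-01  2.10972688e-01 -3.59140016e-01  1.00365382e+00
 -2.80150808e-06  2.47999028e+00]
[261.16966902 202.50707005]
[263.22742855 179.33484571]
[4.000e-04 1.000e-04 1.066e-01]
```

View pics/w1m.png

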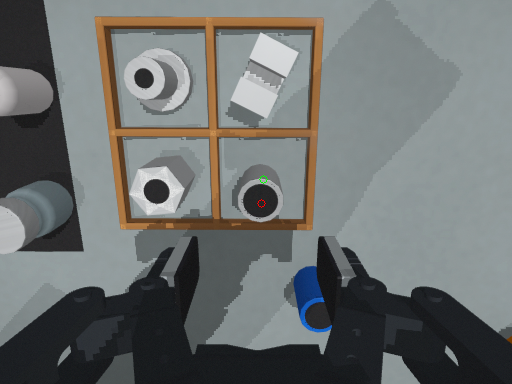

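The wrist view shows the sleeve's bore at (261,200), on my predicted mark at (261,203), in the lower-right cell. The blue look-alike at (318,315) is outside the frame.

Call:
{"name": "send_rows", "arguments": {
  "commands": [0,0,0.04,0,0,0,0.08,0,0,0,0.107,0,0,0,0.107,0]
}}

```text
time: 1.65
position: [0.4595, -0.2778, 0.0125]
tool_rot: [[1.0, -0.002, -0.004], [-0.002, -1.0, 0.003], [-0.004, -0.003, -1.0]]
force: [0.4, -0.7, 0.3]
width: 0.0551
gripper_force: 0.0
```

Call:
{"name": "send_rows", "arguments": {
  "commands": [0,0,0,0,0,0,0,0,0,0,0,0,0,0,0,0],
  "claw": 0.02
}}

```text
time: 2.15
position: [0.4633, -0.2794, 0.0161]
tool_rot: [[1.0, -0.0, 0.002], [-0.0, -1.0, -0.003], [0.002, 0.003, -1.0]]
force: [-0.3, -1.5, 6.8]
width: 0.0307
gripper_force: 59.5
```

Call:
{"name": "send_rows", "arguments": {
  "commands": [0,0,-0.04,0,0,0,-0.1,0,0,0,-0.15,0,0,0,-0.15,0,0,0,-0.15,0]
}}

```text
time: 2.78
position: [0.4615, -0.2774, 0.1638]
tool_rot: [[1.0, -0.0, -0.001], [-0.0, -1.0, 0.001], [-0.001, -0.001, -1.0]]
force: [0.4, 1.3, -1.8]
width: 0.0304
gripper_force: 59.7
```

Run:
```python
from h import *
print(delta((.487,.277),.16).round(4))
```

```text
[ 0.0255 -0.5544  0.0041]
```

Call:
{"name": "send_rows", "arguments": {
  "commands": [0.003,-0.06,0,-0.18,0.006,-0.12,0,-0.36,0.009,-0.18,0,-0.54,0.012,-0.24,0,-0.72,0.015,-0.3,0,-0.94,0.018,-0.36,0,-0.94,0.021,-0.42,0,-0.94,0.0255,-0.48,0,-0.94]
}}

```text
time: 3.78
position: [0.4854, 0.2035, 0.1617]
tool_rot: [[0.59, 0.808, -0.004], [0.808, -0.59, -0.002], [-0.004, -0.003, -1.0]]
force: [0.8, 0.2, -2.2]
width: 0.0305
gripper_force: 59.9
```

Run:
```python
from h import *
s=env.read_state();print(s['joint_positions'].round(2),s['tool_rot'].round(3))
print(delta((.487,.277),.16).round(4))
```

```text
[ 0.27  0.15 -0.33  1.09 -0.    2.48] [[ 0.59   0.808 -0.004]
 [ 0.808 -0.59  -0.002]
 [-0.004 -0.003 -1.   ]]
[ 0.0603 -0.0421  0.0016]
```

Call:
{"name": "send_rows", "arguments": {
  "commands": [0.06,-0.042,0,0,0.06,-0.042,0,0,0.06,-0.042,0.05,0,0.06,-0.042,0.1,0,0.06,-0.042,0.139,0,0.06,-0.042,0.139,0,0.06,-0.042,0.139,0]
}}

```text
time: 4.65
position: [0.4883, 0.2743, 0.0247]
tool_rot: [[0.591, 0.807, -0.002], [0.807, -0.591, -0.001], [-0.002, -0.001, -1.0]]
force: [-0.2, -0.2, -1.4]
width: 0.0308
gripper_force: 67.0
```

Call:
{"name": "send_rows", "arguments": {
  "commands": [0,0,0,0,0,0,0,0,0,0,0,0,0,0,0,0],
  "claw": 0.055
}}

```text
time: 5.15
position: [0.4893, 0.2754, 0.0257]
tool_rot: [[0.59, 0.807, 0.001], [0.807, -0.59, 0.0], [0.001, 0.0, -1.0]]
force: [-0.6, 0.4, 1.1]
width: 0.0549
gripper_force: 0.0
```

Call:
{"name": "send_rows", "arguments": {
  "commands": [0,0,-0.05,0,0,0,-0.1,0,0,0,-0.12,0,0,0,-0.12,0]
}}

```text
time: 5.65
position: [0.4908, 0.276, 0.1476]
tool_rot: [[0.59, 0.807, 0.005], [0.807, -0.59, 0.002], [0.004, 0.003, -1.0]]
force: [0.6, 0.3, -1.4]
width: 0.055
gripper_force: 0.0
```

Run:
```python
from h import *
im=optics.camera('side');cv2.imwrite('pics/s1.png',im[:,:,::-1])
print(delta((.4412,.1001),.13).round(4))
```

```text
[-0.1701  0.0645  0.0156]
```

View pics/s1.png

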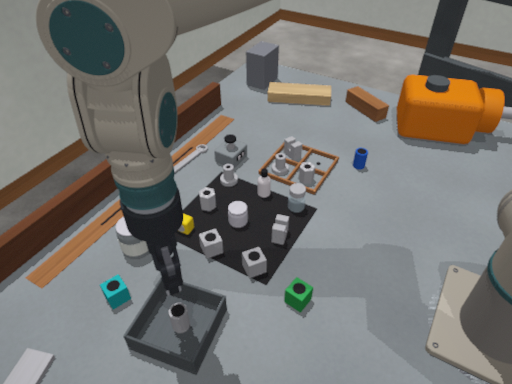

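The sleeve stands in the scrap box at (180,318). The fingers are clear and nothing else has moved. Next is the block.

Call:
{"name": "send_rows", "arguments": {
  "commands": [-0.17,0.065,0.015,0,-0.17,0.065,0.015,0,-0.17,0.065,0.015,0,-0.17,0.065,0.015,0,-0.17,0.065,0.015,0,-0.17,0.065,0.015,0],
  "claw": 0.058
}}

```text
time: 6.45
position: [0.4415, 0.1005, 0.1299]
tool_rot: [[0.589, 0.808, -0.001], [0.808, -0.589, 0.0], [-0.0, -0.001, -1.0]]
force: [0.9, 0.3, -0.5]
width: 0.0576
gripper_force: 0.0
```

Run:
```python
from h import *
s=env.read_state();print(s['position'],s['tool_rot'].round(3))
c=optics.calibration('wrist');im=optics.camera('wrist')[:,:,::-1].copy()
p=proj(c,(.4412,.1001,.04));print(p);cv2.circle(im,tuple(p.round().astype(int).tolist()),4,(0,0,255),1)
cv2.imwrite('pics/w2m.png',im);print(delta((.4412,.1001),.014).round(4))
g=im.max(2)
for x in blobs(g<60,100,8000):
  if abs(x[0]-p).max()<40: print(x[0],x[1],ray(c,x[0],.04))
```

```text
[0.44145659 0.10047962 0.12987246] [[ 0.589  0.808 -0.001]
 [ 0.808 -0.589  0.   ]
 [-0.    -0.001 -1.   ]]
[258.10103663 196.60755027]
[-0.0007  0.      0.1161]
[222.11858974 188.92788462] 624 [0.42333496 0.12039997]
[258.79916318 196.0055788 ] 717 [0.44189017 0.10017282]
```

View pics/w2m.png

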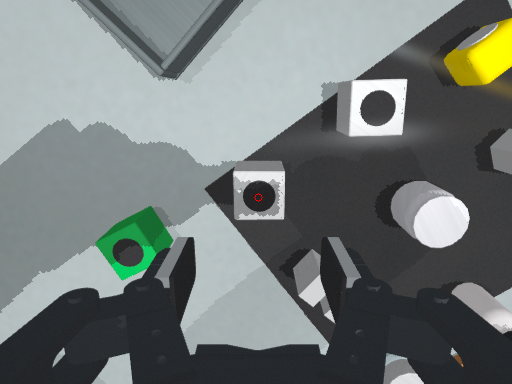

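The wrist view shows the steel block's bore at (259,196), on the predicted mark, with its faces square to the fingers. The fork at (310,280) and the green block at (135,245) are clear.

Call:
{"name": "send_rows", "arguments": {
  "commands": [0,0,0.04,0,0,0,0.08,0,0,0,0.117,0,0,0,0.117,0]
}}

```text
time: 7.0
position: [0.4383, 0.1003, 0.0109]
tool_rot: [[0.588, 0.808, -0.007], [0.809, -0.588, -0.0], [-0.004, -0.005, -1.0]]
force: [-0.3, -0.7, 0.2]
width: 0.058
gripper_force: 0.0
```

Call:
{"name": "send_rows", "arguments": {
  "commands": [0,0,0,0,0,0,0,0,0,0,0,0,0,0,0,0],
  "claw": 0.025
}}

```text
time: 7.5
position: [0.4429, 0.1, 0.0148]
tool_rot: [[0.59, 0.808, 0.003], [0.808, -0.59, 0.001], [0.003, 0.002, -1.0]]
force: [-0.5, 1.5, 6.4]
width: 0.0372
gripper_force: 61.8
```

Call:
{"name": "send_rows", "arguments": {
  "commands": [0,0,-0.04,0,0,0,-0.1,0,0,0,-0.15,0,0,0,-0.15,0,0,0,-0.15,0]
}}

```text
time: 8.12
position: [0.44, 0.0994, 0.1623]
tool_rot: [[0.59, 0.807, -0.002], [0.807, -0.59, -0.0], [-0.001, -0.001, -1.0]]
force: [-0.1, 0.3, -3.1]
width: 0.0369
gripper_force: 61.9
```

Run:
```python
from h import *
s=env.read_state();print(s['joint_positions'].round(2)); print(delta((.4655,-.2785),.164).round(4))
```

```text
[ 0.08  0.02 -0.48  1.07 -0.    2.28]
[-0.2901  0.2435 -0.0016]
```

Call:
{"name": "send_rows", "arguments": {
  "commands": [-0.29,0.2435,0,0.94,-0.29,0.2435,0,0.94,-0.29,0.2435,0,0.94,-0.29,0.2435,0,0.94,-0.29,0.2435,0,0.94,-0.29,0.2435,0,0.94,-0.29,0.2435,0,0.94,-0.29,0.2435,0,0.94]
}}

```text
time: 9.12
position: [0.4649, -0.2771, 0.1605]
tool_rot: [[1.0, -0.001, -0.005], [-0.001, -1.0, 0.004], [-0.005, -0.004, -1.0]]
force: [-0.8, 0.1, -3.1]
width: 0.0372
gripper_force: 62.2
```

Run:
```python
from h import *
s=env.read_state();print(s['position'],s['tool_rot'].round(3),delta((.4655,-.2785),.014).round(4))
```

```text
[ 0.46489533 -0.27711588  0.16054997] [[ 1.    -0.001 -0.005]
 [-0.001 -1.     0.004]
 [-0.005 -0.004 -1.   ]] [0.0013 0.002  0.1465]
```

Call:
{"name": "send_rows", "arguments": {
  "commands": [0,0.001,0.04,0,0,0.001,0.09,0,0,0.001,0.13,0,0,0.001,0.143,0,0,0.001,0.149,0,0,0.001,0.149,0,0,0.001,0.149,0]
}}

```text
time: 10.0
position: [0.4683, -0.2799, 0.0158]
tool_rot: [[1.0, 0.0, 0.003], [0.0, -1.0, -0.002], [0.003, 0.002, -1.0]]
force: [-0.3, -0.1, -3.0]
width: 0.0371
gripper_force: 62.3
```

Not touching yet, since the force is still only the block's weight. I'll lower it in 1 mm steps.

Call:
{"name": "send_rows", "arguments": {
  "commands": [0,0,0.001,0,0,0,0.002,0,0,0,0.002,0]
}}

```text
time: 10.38
position: [0.4681, -0.2799, 0.0148]
tool_rot: [[1.0, -0.0, 0.002], [-0.0, -1.0, -0.001], [0.002, 0.001, -1.0]]
force: [-1.4, 2.7, 10.1]
width: 0.0366
gripper_force: 64.2
```

Call:
{"name": "send_rows", "arguments": {
  "commands": [0,0,0,0,0,0,0,0,0,0,0,0,0,0,0,0],
  "claw": 0.055
}}

```text
time: 10.88
position: [0.4667, -0.2791, 0.0121]
tool_rot: [[1.0, -0.0, -0.0], [-0.0, -1.0, 0.0], [-0.0, -0.0, -1.0]]
force: [-0.1, 0.4, -0.1]
width: 0.0545
gripper_force: 0.0
```

Call:
{"name": "send_rows", "arguments": {
  "commands": [0,0,-0.04,0,0,0,-0.09,0,0,0,-0.14,0,0,0,-0.15,0,0,0,-0.15,0]
}}

```text
time: 11.5
position: [0.4671, -0.2794, 0.1627]
tool_rot: [[1.0, -0.0, 0.001], [-0.0, -1.0, -0.001], [0.001, 0.001, -1.0]]
force: [-0.6, 0.2, -0.7]
width: 0.0551
gripper_force: 0.0
```

Run:
```python
from h import *
im=optics.camera('wrist')[:,:,::-1];cv2.imwrite('pics/w3.png',im)
print(delta((.674,-.1776),.12).round(4))
# plunger check from the side view taken first
c=optics.calibration('side');print(proj(c,(.674,-.1776,.07))*800/512)
```

```text
[ 0.2079 -0.1011  0.0411]
[359.4301233  215.02322002]
```

View pics/w3.png

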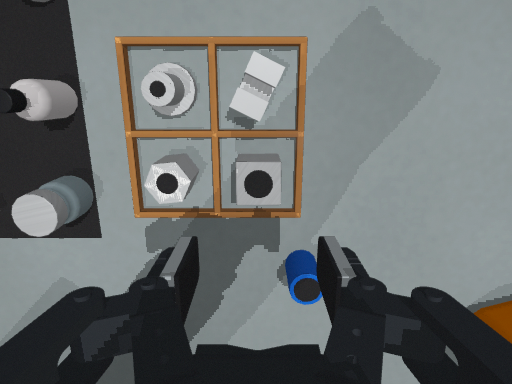

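The block stands upright and centred in the freed cell at (258,183). The plunger's predicted side-view position, (359,215), matches the one seen at (360,216). Now the counter, with the fingers shut.

Call:
{"name": "send_rows", "arguments": {
  "commands": [0.207,-0.101,0.03,0,0.207,-0.101,0.04,0,0.207,-0.101,0.04,0,0.207,-0.101,0.04,0,0.207,-0.101,0.04,0,0.207,-0.101,0.04,0,0.207,-0.101,0.04,0],
  "claw": 0
}}

```text
time: 12.42
position: [0.6723, -0.1787, 0.1217]
tool_rot: [[1.0, -0.001, -0.002], [-0.001, -1.0, 0.0], [-0.002, -0.0, -1.0]]
force: [0.4, -0.7, 0.1]
width: 0.0001
gripper_force: 0.0
```

Run:
```python
from h import *
print(delta((.674,-.1776),.07).round(4))
```

```text
[ 0.0018 -0.0011  0.0517]
```

Call:
{"name": "send_rows", "arguments": {
  "commands": [0,-0.001,0.03,0,0,-0.001,0.045,0,0,-0.001,0.052,0,0,-0.001,0.056,0,0,-0.001,0.059,0,0,-0.001,0.059,0]
}}

```text
time: 13.18
position: [0.6737, -0.1775, 0.0641]
tool_rot: [[1.0, -0.0, -0.0], [-0.0, -1.0, -0.001], [-0.0, 0.001, -1.0]]
force: [-3.7, -0.1, 4.1]
width: 0.0002
gripper_force: 2.3
```

Call:
{"name": "send_rows", "arguments": {
  "commands": [0,0,0.001,0,0,0,0.002,0,0,0,0.003,0,0,0,0.003,0]
}}

```text
time: 13.68
position: [0.6739, -0.1775, 0.0611]
tool_rot: [[1.0, -0.0, 0.0], [-0.0, -1.0, -0.001], [0.0, 0.001, -1.0]]
force: [-4.4, 0.1, 6.3]
width: -0.0004
gripper_force: 3.1
```

Call:
{"name": "send_rows", "arguments": {
  "commands": [0,0,0.001,0,0,0,0.002,0,0,0,0.003,0,0,0,0.003,0]
}}

```text
time: 14.18
position: [0.6739, -0.1775, 0.0585]
tool_rot: [[1.0, -0.0, 0.0], [-0.0, -1.0, -0.001], [0.0, 0.001, -1.0]]
force: [-4.8, -0.2, 7.9]
width: -0.0001
gripper_force: 3.8
```

Call:
{"name": "send_rows", "arguments": {
  "commands": [0,0,0.001,0,0,0,0.002,0,0,0,0.002,0]
}}

```text
time: 14.55
position: [0.6739, -0.1775, 0.058]
tool_rot: [[1.0, -0.0, 0.0], [-0.0, -1.0, -0.001], [0.0, 0.001, -1.0]]
force: [-7.0, 0.6, 13.0]
width: -0.0001
gripper_force: 6.8
```

Call:
{"name": "send_rows", "arguments": {
  "commands": [0,0,0.001,0,0,0,0.001,0]
}}

```text
time: 14.8
position: [0.674, -0.1775, 0.0579]
tool_rot: [[1.0, -0.0, 0.001], [-0.0, -1.0, -0.001], [0.001, 0.001, -1.0]]
force: [-9.6, 1.7, 17.8]
width: -0.0003
gripper_force: 8.8
```

Call:
{"name": "send_rows", "arguments": {
  "commands": [0,0,-0.02,0,0,0,-0.06,0,0,0,-0.1,0,-0.05,0.05,-0.12,0,-0.1,0.1,-0.12,0,-0.1,0.1,-0.12,0,-0.1,0.1,-0.12,0]
}}

```text
time: 15.68
position: [0.5739, -0.278, 0.1745]
tool_rot: [[1.0, -0.002, 0.002], [-0.002, -1.0, 0.0], [0.002, -0.0, -1.0]]
force: [0.5, -0.5, -0.0]
width: -0.0
gripper_force: 0.0
```

Run:
```python
from h import *
cv2.imwrite('pics/end.png',np.hstack([cv2.resize(optics.camera(n)[:,:,::-1],(400,300),interpolation=cv2.INTER_AREA) for n in('top','side')]))
```

```text
(no output)
```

View pics/end.png

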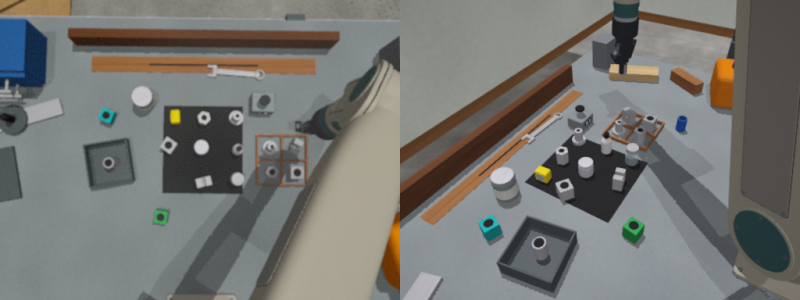

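The end views show the sleeve in the box at (108,163), the block in the frame at (297,172) and the plunger back up at (263,99). The other items are where they were.

```bash
python3 -c "
from cell import env
print(env.job_done())"
```

```text
the job is handed in; nothing more can be done
None
```

The job is handed in after about 16 s of robot time: the sleeve is in the scrap box, a steel block stands upright in the freed compartment, and the counter's plunger was pressed to its stop and sprang back.

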